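Stow a bearing and screw down the pot's captive cap

ROBOT

A 6-joint arm with a two-finger parallel gripper is mounted at the origin on the work surface. World frame = base frame: x ahead of the robot, y to its left, z up, the work surface at z = 0. Lengths are in m, angles in rad, forces in N, time in s.
With the tool pointing down it reaches from about 0.35 to 0.775 m from the base axis. Payload 5.5 kg.
Tool frame: the origin (TCP) lies midway between the tips of the shut fingers; the grasp point (between the pads) lies 19 mm behind it; z points along the fingers, y is the line along which they close (so a half turn about z gives the same grasp; the last joint's range is limited). The gripper opens to 85 mm and grips with 20 to 120 N. Pads are 22 mm wide; open, the fingers measure 114 mm over their backs; the gripper's body (76 mm by 85 mm) begins 54 mm behind the grasp point. The pads swing forward as they close: fully open they stand 13 mm farther back than shut.
Start: joints at [-1.344, 0.313, 0.046, 1.304, 0, 1.431], TCP at [0.206, -0.537, 0.231] pointing down, gripper open.
Joint ranges: [-2.76, 2.76], [-0.86, 1.69], [-1.03, 1.26], [-2.2, 2.34], [-1.47, 1.5], [-3.14, 3.14]. Speed limits (rad/s): [2.57, 2.57, 3.14, 3.14, 3.14, 3.14].

INTERFACE

Orientations are given as a unit quaternion [w, x, y, z].
In Python, from workcell import env gives the robot as it stands. The module is installed in compiled form; this text tells all that it offers.
- The arm moves only by the tool servo_tool, never from a script. Its argument "increments" is a list of rows, each an object of numbers: "grip": the closure, from 0 (fully open) to 1 (shut); "x", "y", "z": the shift along the tool's x, y, z in mm; "roll": the turn about the tool's z in degrees. In form: [{"grip": .., "x": .., "y": .., "z": .., "roll": ..}, ...]. A call has 1 to 5 rows; each row shifts and turns the commanded pose from where the row before left it, along the tool's axes as they then stand; what a row does not reach is not made up. A row lasts 1/12 s, in which the tool goes at most 41.7 mm and 7.16 degrees, less where a joint would pass 70% of its speed; a pose out of reach is approached as far as the arm can. A call is refused whole if a number of a shift passes 41.7 or a number of a turn 7.16, either way. A call with a gripper value outside its range is refused whole. The fingers move at their own pace and stop on an object; "grip_force" is the grip in N (left out, the last holds). Time passes only in rows, so rows that do not move let the fingers close. It gives the time, the measured TCP pose, the force, the opening and the grip force at its end, in the units of the state.
- env.get_state(): the state, without advancing time (a new reading comes with each control period).
- env.read_camera(name): name is "scene" or "top" or "wrist"; returns the picture (400x640x3 uint8, red, green, blue); there is no depth.
- env.get_calibration(name): a dict with "vertical_fov" (degrees; the focal length in pixels is half the picture's height over the tangent of half this angle, whatever the lens; pixels are square), "cx", "cy" (the principal point, pixels), "rvec" (rotation vector, rad) and "tvec" (3), from world to camera coordinates, as OpenCV has them; the wrist camera has in their place "tool_from_camera" (4x4, takes a point from camera to tool coordinates, whose origin is the TCP and whose axes are the flange's). Camera axes: x right, y down, z forward; pixel columns grow to the right and rows downward; lengths in m; the calibration is good to about 2 mm. A picture is of the moment at which its call begins: read the wrist's pose just before it. get_calibration takes no time and is no camera call.
- env.hand_in(): hands the job in; it is judged then, once.
The state is a dict: "clock": time; "joint_pos": joint angles; "qvel": joint speeds; "tau": joint torques, N m; "tcp_pos": TCP position; "orientation": TCP orientation; "wrist_force": force on the tool from outside, world axes, zero at the start; "ft_torque": the same for the moment, N m; "finger_gap": finger opening in m; "grip_force": force on a finger pad.
Only numpy, scipy, OpenCV 4.12 (cv2) and the standard library are available. Lean on these libraries where they do the work, as an engineer would, in place of code of your own. Each camera call takes 0.05 s, during which the arm holds its last target. There are 200 camera calls.

TASK

Put the steel roller bearing away clean: lower it into the open aluminium pot (do not drop it in from above the rim). Then swing the orange captive cap over the mouth as far as its arm goes and screw it clockwise fully home. Let go, and leave everything else on the bench where it is.

Things in the scene. Friction and masses are not known exactly. Their poses are not given: they have to be found in the camera images.
- bearing_center (a point): centre (half-way up) of the loose bearing: a solid-looking steel roller bearing with blue seals and a dark bore, standing flat on the bench, outside diameter 32 mm, 22 mm high, about 90 g; z of its frame is its axis
- pot_mouth (a point): centre of the mouth of the aluminium pot, level with its rim, 62 mm above the bench; the pot is fixed to a grey base plate (8 mm thick, 110 x 185 mm) and does not move in a run. Bore 52 mm, outside 62 mm. The frame is that of the base plate: z up, its -y axis points from the pot's axis to the pivot post of the cap's arm
- pot_floor (a point): centre of the pot's inner floor, 45 mm below the rim
- pivot_top (a point): on the vertical pivot axis of the blue swing arm, at the arm's top face, 68 mm above the bench; 78 mm from the pot's axis. The post is 20 mm thick and does not rise above the arm. The arm carries the cap at 78 mm from the pivot in a flat collar, 66 mm across and 4 mm thick, whose top is also 68 mm above the bench: fingertips stay above that
- cap_grip (a point): on the axis of the orange cap, at the middle of its round ribbed grip (diameter 46 mm, 34 mm high, so the grip reaches 17 mm above and below this point; a white pointer is on top). 96 mm above the bench with the cap fully unscrewed, 87 mm when home. Below the grip is a steel plug, 42 mm across, that enters the pot's mouth as the cap is screwed down; unscrewed it just clears the rim
- swing_arm (a joint): angle of the swing arm, rad: 0 = cap centred over the mouth (a hard stop), growing counter-clockwise seen from above as it is swung open, up to 2.3. It turns with slight friction (0.06 N m) and stays where it is left. The cap turns with the arm; a cap turned relative to the arm is screwed up or down
- cap (a joint): turn of the cap in its collar, rad: 0 = fully unscrewed (up), growing clockwise seen from above as it is screwed down, 2.6 = home against a hard stop. The cap sinks 3.5 mm per rad. Friction 0.05 N m; it stays where it is left. If it is screwed down more than about 0.8 rad while off the mouth, the plug hits the pot's rim instead of passing over it
- bush: bystander: brass bush, diameter 28 mm, 24 mm high; origin at the centre of its underside
- nut: bystander: dark steel hexagon nut, 38 mm over the corners, 14 mm high; origin at the centre of its underside
- wrench: bystander: steel wrench, 200 mm, lying on the bench
- screwdriver: bystander: screwdriver, 200 mm, lying on the bench
- mug: bystander: blue ceramic mug, 80 mm across, 90 mm high; origin at the centre of its underside
- tin: bystander: closed tin, 72 mm across, 50 mm high; origin at the centre of its underside

How it is judged:
By the outcome, as a careful person would: the job done as asked, in the order asked, and still so for the second after the job is handed in, with the robot touching nothing.
It also fails if it takes over 67 s, if anything falls off the work surface, if the arm or the gripper's body presses on something with over 40 N, if the wrist force passes 120 N, or if a joint passes its speed limit or range.

## Working session

There is one attempt and no reset: what is moved stays moved. The work goes in short steps, Python scripts to look and compute and a tool call to move; the robot and the scene stay as the last step left them, time stands still between calls to the robot, and variables do not carry over. Pictures are saved under pics/ and viewed, at most 10 in all, crops included, and the job is handed in when it is done.

Besides the shell and the picture viewer there is one more tool, called after "Emit:" by a JSON object that holds its "method" and its "body". servo_tool: Moves the arm, as the interface text tells. Its arguments: {"type":"object","properties":{"increments":{"type":"array"},"grip_force":{"type":"number"}},"required":["increments"]}

```bash
mkdir -p pics; cat > h.py <<'E'
from workcell import env
import numpy as np, cv2
from scipy.spatial.transform import Rotation as R
def save(n,im): cv2.imwrite('pics/'+n+'.png',im[:,:,::-1])
def cam(n,st=None):
    c=env.get_calibration(n); f=200/np.tan(np.radians(c['vertical_fov'])/2)
    if n=='wrist':
        st=st or env.get_state(); T=np.array(c['tool_from_camera'])
        q=st['orientation']; Rt=R.from_quat([q[1],q[2],q[3],q[0]]).as_matrix()
        Rc=Rt@T[:3,:3]; o=Rt@T[:3,3]+st['tcp_pos']
    else:
        Rw=R.from_rotvec(c['rvec']).as_matrix(); Rc=Rw.T; o=-Rw.T@np.array(c['tvec'])
    return f,c['cx'],c['cy'],Rc,o
def ray(C,u,v,z):
    f,cx,cy,Rc,o=C; d=Rc@np.array([(u-cx)/f,(v-cy)/f,1]); return o+d*(z-o[2])/d[2]
def proj(C,p):
    f,cx,cy,Rc,o=C; q=Rc.T@(np.array(p)-o); return cx+f*q[0]/q[2],cy+f*q[1]/q[2]
E
python3 - <<'E'
from h import *
a=env.read_camera('top');b=env.read_camera('scene')
save('top',a);save('scene',b)
for n in('top','scene','wrist'):print(n,cam(n))
print(env.get_calibration('top').keys(),env.get_state())
E
```

```text
top (np.float64(488.354400636212), 321.1549202537248, 203.97342933345377, array([[-0.01733197, -0.99509231,  0.0974212 ],
       [-0.99972067,  0.0188131 ,  0.01430535],
       [-0.01606794, -0.09714604, -0.99514043]]), array([ 0.43440326, -0.01903363,  1.19787798]))
scene (np.float64(502.18374894253463), 320.58040274673624, 191.42151912590623, array([[-0.51853481,  0.55952366, -0.64657167],
       [ 0.85474121,  0.31865486, -0.40972742],
       [-0.02321898, -0.76510938, -0.64348156]]), array([1.28459366, 0.46359298, 0.81409858]))
wrist (np.float64(338.93578308752853), 323.2062260492487, 198.71367647903335, array([[ 0.3587061 , -0.89721368, -0.25756076],
       [-0.93344898, -0.34528608, -0.09721376],
       [-0.00171063,  0.27529099, -0.96135942]]), array([ 0.27103528, -0.51026898,  0.37312354]))
dict_keys(['vertical_fov', 'cx', 'cy', 'rvec', 'tvec']) {'clock': 0.1, 'joint_pos': array([-1.34358277e+00,  3.13948189e-01,  4.50937306e-02,  1.30357479e+00,
       -2.08015304e-05,  1.43115693e+00]), 'qvel': array([-0.00153625, -0.00193272,  0.00389046, -0.00043532,  0.00015042,
        0.00046248]), 'tau': array([ 1.47859075e-03, -4.81726348e+01,  2.99243116e+01,  1.28213459e-02,
       -7.46293745e-05,  2.49498832e-06]), 'tcp_pos': array([ 0.20610364, -0.53631652,  0.23048547]), 'orientation': array([-8.15222120e-04,  9.83224148e-01,  1.82399583e-01, -4.61297666e-05]), 'wrist_force': array([ 0.39426409,  0.61154488, -0.25043497]), 'ft_torque': array([-0.02478867, -0.04512537, -0.03046317]), 'grip_force': 0.0, 'finger_gap': 0.0853446781753024}
```

View pics/top.png

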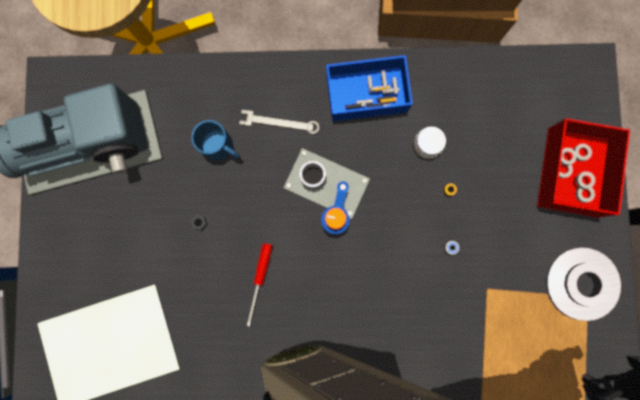

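View pics/scene.png

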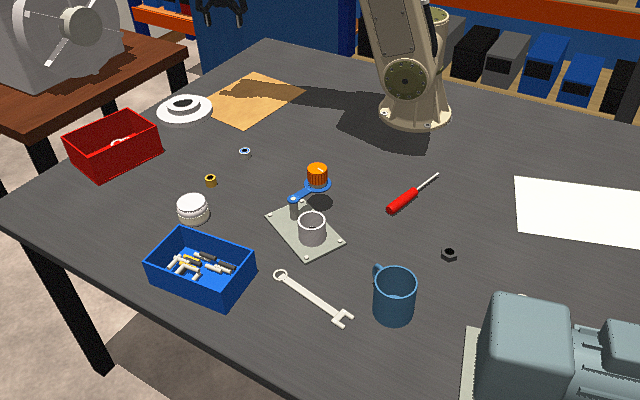

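The top view shows the bearing at (452,247), the bush at (451,189), the pot mouth at (313,174), the pivot at (343,187) and the cap at (335,217). The scene view agrees with this.

```bash
python3 - <<'E'
from h import *
C=cam('top');S=cam('scene')
im=cv2.imread('pics/top.png')
for n,(u,v),z in [('bearing',(452.5,247.5),.022),('mouth',(313,174),.062),('pivot',(343.5,187),.068),('cap',(335,218),.113)]:
    p=ray(C,u,v,z);print(n,p.round(4),'scene px',np.round(proj(S,p),1), 'rng',np.hypot(*p[:2]).round(3),np.degrees(np.arctan2(p[1],p[0])).round(1))
hsv=cv2.cvtColor(im,cv2.COLOR_BGR2HSV)
m=cv2.inRange(hsv,(5,150,120),(18,255,255))[200:240,320:350];y,x=np.nonzero(m);print('orange',x.mean()+320,y.mean()+200,x.min()+320,x.max()+320)
y,x=np.nonzero(im[238:258,440:464].max(2)>110);print('bear',x.mean()+440,y.mean()+238,x.min()+440,x.max()+440,y.min()+238,y.max()+238)
st=env.get_state();q=st['orientation'];print(R.from_quat([q[1],q[2],q[3],q[0]]).as_matrix().round(3))
c=np.hstack([cv2.resize(im[145:240,280:375],(560,560),interpolation=cv2.INTER_CUBIC),cv2.resize(im[235:260,440:465],(240,560))])
cv2.imwrite('pics/c1.png',c)
E
```

```text
bearing [ 0.4391 -0.314   0.022 ] scene px [244.7 149.5] rng 0.54 -35.6
mouth [0.6168 0.0152 0.062 ] scene px [311.7 218.3] rng 0.617 1.4
pivot [ 0.5838 -0.0556  0.068 ] scene px [293.  197.2] rng 0.586 -5.4
cap [ 0.5087 -0.0337  0.113 ] scene px [317.8 167. ] rng 0.51 -3.8
orange 334.93636363636364 219.07272727272726 326 344
bear 452.03821656050957 247.05732484076432 445 459 240 254
[[ 0.933  0.359 -0.   ]
 [ 0.359 -0.933  0.002]
 [ 0.    -0.002 -1.   ]]
```

View pics/c1.png

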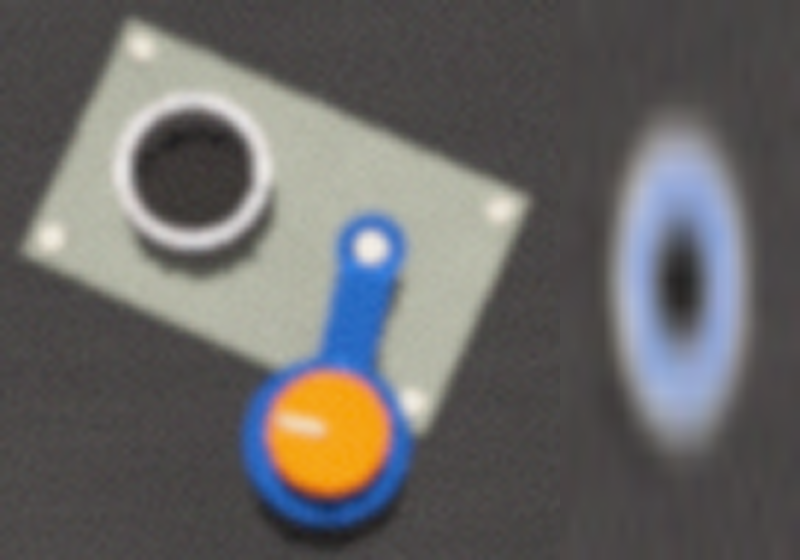

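Emit:
{"method": "servo_tool", "body": {"increments": [{"grip":0,"x":33,"y":-14,"z":10},{"grip":0,"x":33,"y":-14,"z":10},{"grip":0,"x":33,"y":-14,"z":10},{"grip":0,"x":33,"y":-14,"z":10},{"grip":0,"x":33,"y":-14,"z":10}], "grip_force": 30}}

```text
invalid input at $.increments[0]: expected keys grip, x, y, z, roll
```

Emit:
{"method": "servo_tool", "body": {"increments": [{"grip":0.5,"x":33,"y":-14,"z":10},{"grip":0.5,"x":33,"y":-14,"z":10},{"grip":0.5,"x":33,"y":-14,"z":10},{"grip":0.5,"x":33,"y":-14,"z":10},{"grip":0.5}]}}

```text
invalid input at $.increments[0]: expected keys grip, x, y, z, roll
```

```bash
python3 - <<'E'
from h import *
st=env.get_state();C=cam('wrist',st);im=env.read_camera('wrist');save('w1',im)
print(st['clock'],st['tcp_pos'],st['joint_pos'],st['finger_gap'])
hsv=cv2.cvtColor(im,cv2.COLOR_RGB2HSV);m=cv2.inRange(hsv,(105,60,100),(125,255,255))
n,l,s,c=cv2.connectedComponentsWithStats(m)
for i in range(1,n):
    if s[i,4]>100:print(s[i],c[i],ray(C,*c[i],.022))
E
```

```text
0.1 [ 0.20610364 -0.53631652  0.23048547] [-1.34358277e+00  3.13948189e-01  4.50937306e-02  1.30357479e+00
 -2.08015304e-05  1.43115693e+00] 0.0853446781753024
```

View pics/w1.png

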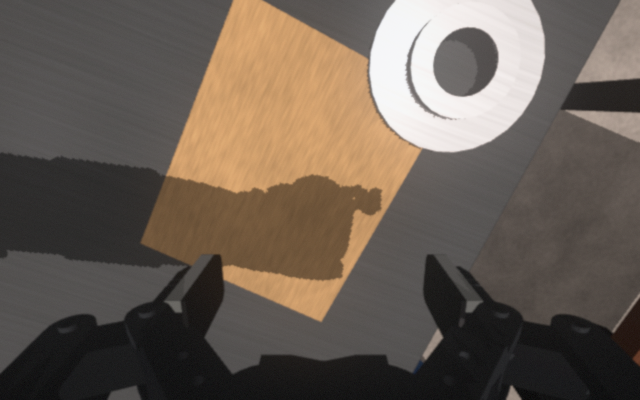

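The wrist view shows the pads at about (220,260) and (428,260) with the bearing out of frame. Nothing has moved yet, because the rows need all five keys.

Emit:
{"method": "servo_tool", "body": {"increments": [{"grip":0,"x":33,"y":-14,"z":10,"roll":0},{"grip":0,"x":33,"y":-14,"z":10,"roll":0},{"grip":0,"x":33,"y":-14,"z":10,"roll":0},{"grip":0,"x":33,"y":-14,"z":10,"roll":0},{"grip":0,"x":33,"y":-14,"z":10,"roll":0}], "grip_force": 30}}

```text
clock: 0.57
tcp_pos: [0.3358, -0.4109, 0.1806]
orientation: [-0.0, 0.983, 0.182, -0.0]
wrist_force: [0.2, -0.7, 1.3]
finger_gap: 0.0852
grip_force: 0.0
```

Emit:
{"method": "servo_tool", "body": {"increments": [{"grip":0.4,"x":33,"y":-14,"z":10,"roll":0},{"grip":0.4,"x":33,"y":-14,"z":10,"roll":0},{"grip":0.4,"x":33,"y":-14,"z":10,"roll":0},{"grip":0.4,"x":33,"y":-14,"z":10,"roll":0},{"grip":0.4,"x":0,"y":0,"z":0,"roll":0}]}}

```text
clock: 0.98
tcp_pos: [0.4406, -0.3073, 0.1391]
orientation: [-0.002, 0.983, 0.186, -0.0]
wrist_force: [0.5, 0.0, -0.4]
finger_gap: 0.0512
grip_force: 0.0
```

```bash
python3 - <<'E'
from h import *
st=env.get_state();C=cam('wrist',st);im=env.read_camera('wrist');save('w2',im)
print(st['clock'],st['tcp_pos'],st['joint_pos'],st['finger_gap'])
hsv=cv2.cvtColor(im,cv2.COLOR_RGB2HSV);m=cv2.inRange(hsv,(105,60,100),(125,255,255))
n,l,s,c=cv2.connectedComponentsWithStats(m)
for i in range(1,n):
    if s[i,4]>100:print(s[i],c[i],ray(C,*c[i],.022))
E
```

```text
0.9833 [ 0.44062625 -0.30734645  0.13907784] [-0.75980376  0.28912727 -0.21832687  1.06700326  0.00225473  2.00852312] 0.05124893340054413
[314 186  31  24 185] [327.01621622 200.79459459] [ 0.43540761 -0.31074932  0.022     ]
```

View pics/w2.png

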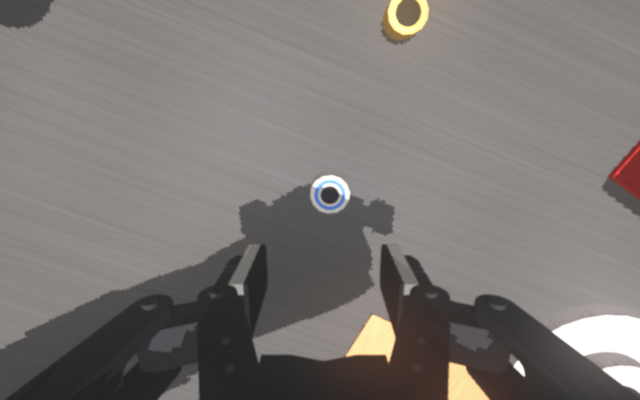

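The bearing is at (330,194) in the wrist view and the bush is at the top, well clear.

```bash
python3 - <<'E'
from h import *
C=cam('wrist');st=env.get_state()
im=cv2.imread('pics/w2.png');m=(im[160:230,300:362].max(2)>150).astype(np.uint8)
cn=max(cv2.findContours(m,0,2)[0],key=cv2.contourArea);e=cv2.fitEllipse(cn);print(e)
p=ray(C,e[0][0]+300,e[0][1]+160,.022);print(p)
q=st['orientation'];M=R.from_quat([q[1],q[2],q[3],q[0]]).as_matrix()
print((M.T@(p-st['tcp_pos']))*1000)
cv2.imwrite('pics/c2.png',cv2.resize(im[220:400,190:460],(800,533),interpolation=cv2.INTER_CUBIC))
E
```

```text
((29.70149040222168, 33.0109977722168), (38.06812286376953, 39.54830551147461), 80.470947265625)
[ 0.44058075 -0.31280076  0.022     ]
[6.11698199e-02 3.89104402e+00 1.17863604e+02]
```

View pics/c2.png

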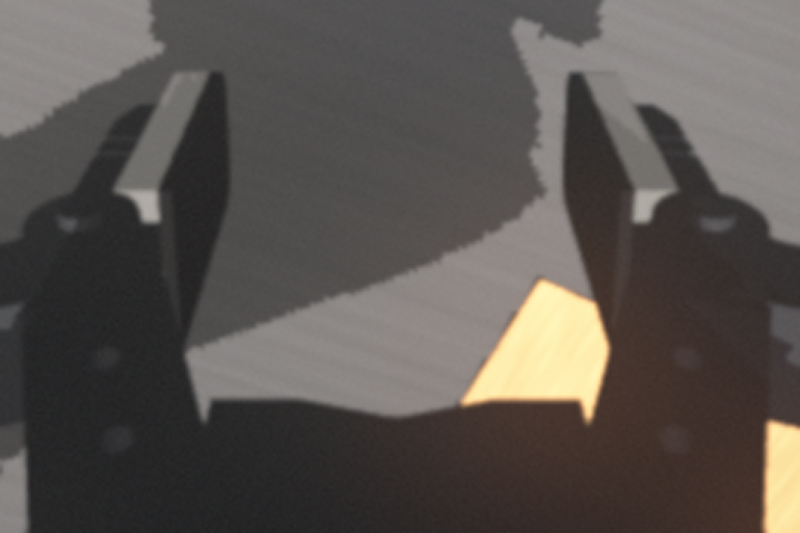

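Emit:
{"method": "servo_tool", "body": {"increments": [{"grip":0.4,"x":0,"y":4,"z":31,"roll":0},{"grip":0.4,"x":0,"y":0,"z":31,"roll":0},{"grip":0.4,"x":0,"y":0,"z":31,"roll":0},{"grip":0.4,"x":0,"y":0,"z":30,"roll":0},{"grip":0.4,"x":0,"y":0,"z":0,"roll":0}], "grip_force": 40}}

```text
clock: 1.45
tcp_pos: [0.4357, -0.3141, 0.0131]
orientation: [-0.004, 0.983, 0.182, -0.003]
wrist_force: [-1.3, 0.7, 0.0]
finger_gap: 0.0512
grip_force: 0.0
```

Emit:
{"method": "servo_tool", "body": {"increments": [{"grip":0.8,"x":0,"y":0,"z":0,"roll":0},{"grip":0.8,"x":0,"y":0,"z":0,"roll":0},{"grip":0.8,"x":0,"y":0,"z":0,"roll":0},{"grip":0.8,"x":0,"y":0,"z":0,"roll":0},{"grip":0.8,"x":0,"y":0,"z":0,"roll":0}]}}

```text
clock: 1.87
tcp_pos: [0.4405, -0.3174, 0.0199]
orientation: [0.001, 0.983, 0.182, 0.001]
wrist_force: [0.2, -0.3, -1.1]
finger_gap: 0.0279
grip_force: 39.5
```

The gap reads 27.9 mm, not 32, so the fingers may be on the top chamfer. I'll regrip lower and centred.

Emit:
{"method": "servo_tool", "body": {"increments": [{"grip":0.4,"x":0,"y":0,"z":0,"roll":0},{"grip":0.4,"x":0,"y":0,"z":0,"roll":0},{"grip":0.4,"x":0,"y":0,"z":0,"roll":0},{"grip":0.4,"x":0,"y":0,"z":-40,"roll":0},{"grip":0.4,"x":0,"y":0,"z":-40,"roll":0}]}}

```text
clock: 2.28
tcp_pos: [0.4377, -0.3145, 0.0968]
orientation: [-0.003, 0.983, 0.182, -0.002]
wrist_force: [1.3, -0.8, 1.4]
finger_gap: 0.0513
grip_force: 0.0
```

Emit:
{"method": "servo_tool", "body": {"increments": [{"grip":0.4,"x":0,"y":0,"z":0,"roll":0},{"grip":0.4,"x":0,"y":0,"z":0,"roll":0},{"grip":0.4,"x":0,"y":0,"z":0,"roll":0}]}}

```text
clock: 2.53
tcp_pos: [0.4398, -0.3165, 0.0985]
orientation: [0.0, 0.983, 0.182, 0.0]
wrist_force: [-0.1, 1.1, -0.6]
finger_gap: 0.0515
grip_force: 0.0
```

```bash
cat > bear.py <<'E'
from h import *
import sys
st=env.get_state();C=cam('wrist',st);im=env.read_camera('wrist');save(sys.argv[1],im)
print(st['clock'],st['tcp_pos'],st['finger_gap'])
u,v=map(int,proj(C,[.4406,-.3128,.022]));print(u,v)
m=(im[v-50:v+50,u-50:u+50].max(2)>150).astype(np.uint8)
cn=max(cv2.findContours(m,0,2)[0],key=cv2.contourArea);e=cv2.fitEllipse(cn);print(e)
p=ray(C,e[0][0]+u-50,e[0][1]+v-50,.022);print(p)
q=st['orientation'];M=R.from_quat([q[1],q[2],q[3],q[0]]).as_matrix()
print((M.T@(p-st['tcp_pos']))*1000)
E
python3 bear.py w3
```

```text
2.5333 [ 0.43983872 -0.31647153  0.09851277] 0.051458923322566116
320 206
((54.500553131103516, 45.08821105957031), (44.444541931152344, 46.80366897583008), 83.49028015136719)
[ 0.44489516 -0.31417208  0.022     ]
[ 5.51799366 -0.40164089 76.51437747]
```

View pics/w3.png

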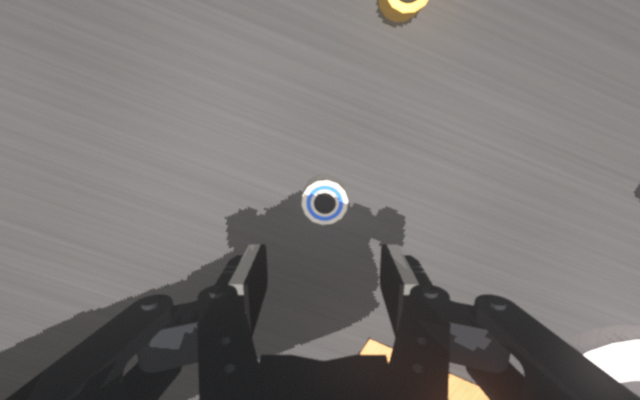

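The bearing is still standing upright at (325,201), with offsets of x +5.5 mm and y −0.4 mm from the tool.

Emit:
{"method": "servo_tool", "body": {"increments": [{"grip":0.4,"x":5.5,"y":0,"z":28,"roll":0},{"grip":0.4,"x":0,"y":0,"z":28,"roll":0},{"grip":0.4,"x":0,"y":0,"z":28,"roll":0},{"grip":0.4,"x":0,"y":0,"z":0,"roll":0},{"grip":0.4,"x":0,"y":0,"z":0,"roll":0}]}}

```text
clock: 3.0
tcp_pos: [0.4427, -0.3124, 0.0119]
orientation: [-0.003, 0.983, 0.182, -0.002]
wrist_force: [-0.9, -0.2, -0.2]
finger_gap: 0.0515
grip_force: 0.0
```

Emit:
{"method": "servo_tool", "body": {"increments": [{"grip":0.8,"x":0,"y":0,"z":0,"roll":0},{"grip":0.8,"x":0,"y":0,"z":0,"roll":0},{"grip":0.8,"x":0,"y":0,"z":0,"roll":0},{"grip":0.8,"x":0,"y":0,"z":0,"roll":0},{"grip":0.8,"x":0,"y":0,"z":0,"roll":0}]}}

```text
clock: 3.42
tcp_pos: [0.4457, -0.3153, 0.0157]
orientation: [0.001, 0.983, 0.182, 0.001]
wrist_force: [-0.4, -0.4, 4.9]
finger_gap: 0.0295
grip_force: 40.0
```

Emit:
{"method": "servo_tool", "body": {"increments": [{"grip":0.8,"x":0,"y":0,"z":-20,"roll":0},{"grip":0.8,"x":0,"y":0,"z":-30,"roll":0},{"grip":0.8,"x":0,"y":0,"z":-40,"roll":0},{"grip":0.8,"x":0,"y":0,"z":-40,"roll":0},{"grip":0.8,"x":0,"y":0,"z":-15,"roll":0}]}}

```text
clock: 3.83
tcp_pos: [0.4467, -0.3161, 0.1653]
orientation: [0.003, 0.983, 0.182, 0.002]
wrist_force: [0.6, -1.2, -1.3]
finger_gap: 0.0292
grip_force: 39.8
```

Emit:
{"method": "servo_tool", "body": {"increments": [{"grip":0.8,"x":15,"y":-13,"z":0,"roll":0},{"grip":0.8,"x":25,"y":-22,"z":0,"roll":0},{"grip":0.8,"x":25,"y":-22,"z":0,"roll":0},{"grip":0.8,"x":25,"y":-22,"z":0,"roll":0},{"grip":0.8,"x":25,"y":-22,"z":0,"roll":0}]}}

```text
clock: 4.25
tcp_pos: [0.5163, -0.1776, 0.1597]
orientation: [0.0, 0.983, 0.182, 0.0]
wrist_force: [0.4, -0.7, -1.1]
finger_gap: 0.0294
grip_force: 39.8
```

Emit:
{"method": "servo_tool", "body": {"increments": [{"grip":0.8,"x":25,"y":-22,"z":0,"roll":0},{"grip":0.8,"x":25,"y":-22,"z":0,"roll":0},{"grip":0.8,"x":25,"y":-22,"z":0,"roll":0},{"grip":0.8,"x":25,"y":-22,"z":0,"roll":0},{"grip":0.8,"x":15,"y":-14,"z":0,"roll":0}]}}

```text
clock: 4.67
tcp_pos: [0.5878, -0.0395, 0.1595]
orientation: [-0.0, 0.983, 0.183, 0.001]
wrist_force: [0.3, 0.2, -0.7]
finger_gap: 0.0294
grip_force: 39.8
```

Emit:
{"method": "servo_tool", "body": {"increments": [{"grip":0.8,"x":0,"y":0,"z":0,"roll":0},{"grip":0.8,"x":0,"y":0,"z":0,"roll":0},{"grip":0.8,"x":0,"y":0,"z":0,"roll":0},{"grip":0.8,"x":0,"y":0,"z":0,"roll":0}]}}

```text
clock: 5.0
tcp_pos: [0.5862, -0.0433, 0.1593]
orientation: [0.0, 0.983, 0.182, -0.0]
wrist_force: [-0.3, -0.2, -1.9]
finger_gap: 0.0293
grip_force: 39.8
```

```bash
python3 - <<'E'
from h import *
st=env.get_state();C=cam('wrist',st);im=env.read_camera('wrist');save('w4',im)
print(st['clock'],st['tcp_pos'],st['joint_pos'].round(2),st['finger_gap'],st['qvel'].round(3))
print(proj(C,[.6168,.0152,.062]),proj(C,st['tcp_pos']))
E
```

```text
5.0 [ 0.5862386  -0.04333668  0.15930562] [-0.21  0.37 -0.05  1.15 -0.    2.57] 0.029347385026383663 [-0.008 -0.002 -0.002 -0.001  0.     0.002]
(np.float64(262.26764308518875), np.float64(132.13038543753672)) (np.float64(325.9515847223471), np.float64(259.36075443867946))
```

View pics/w4.png

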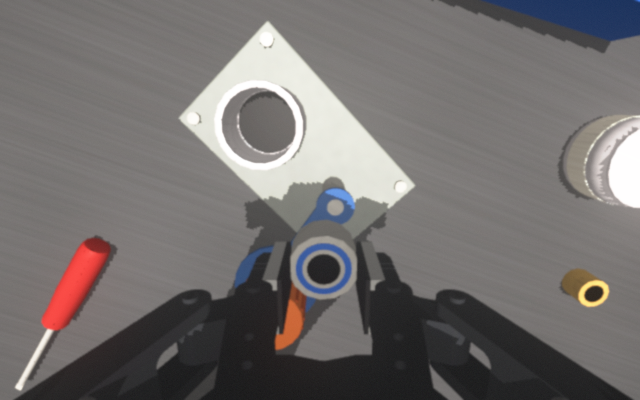

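The bearing is held upright at about (324,268). The pot rim is centred near (259,125), and the pot is empty.

```bash
cat > pot.py <<'E'
from h import *
import sys
def pot(im,C):
    u,v=map(int,proj(C,[.613,.017,.062])); r=80; v0=max(v-r,0)
    g=im[v0:v+r,u-r:u+r].min(2); m=(g>225).astype(np.uint8)
    cn=max(cv2.findContours(m,0,2)[0],key=lambda c:cv2.contourArea(cv2.convexHull(c)));e=cv2.fitEllipse(cv2.convexHull(cn))
    return (e[0][0]+u-r,e[0][1]+v0),e[1]
E
python3 - <<'E'
from pot import *
C=cam('wrist');st=env.get_state();im=cv2.imread('pics/w4.png')[:,:,::-1]
c,e=pot(im,C);print(c,e);p=ray(C,*c,.062);print('pot',p)
hsv=cv2.cvtColor(im,cv2.COLOR_RGB2HSV)
m=cv2.inRange(hsv,(105,100,60),(125,255,255));m[:230]=0;m[310:]=0;m[:,:285]=0;m[:,362:]=0
e=cv2.fitEllipse(cv2.convexHull(np.argwhere(m)[:,::-1].astype(np.int32)));print(e)
b=ray(C,*e[0],st['tcp_pos'][2]+.006);print('bear',b,'tcp',st['tcp_pos'])
q=st['orientation'];M=R.from_quat([q[1],q[2],q[3],q[0]]).as_matrix()
print('bear in tool',M.T@(b-st['tcp_pos'])*1000,'move bear',M.T@(p-b)*1000,'move tcp',M.T@(p-st['tcp_pos'])*1000)
E
```

```text
(272.1078414916992, 111.04379653930664) (115.29666900634766, 125.38074493408203)
pot [0.63281573 0.01316635 0.062     ]
((320.7428894042969, 275.4754638671875), (53.39907455444336, 69.8932876586914), 23.10970687866211)
bear [ 0.58076713 -0.04305315  0.16532785] tcp [ 0.58626469 -0.04349005  0.15932785]
bear in tool [-4.98072918 -2.37062209 -5.99888132] move bear [ 68.72512785 -33.93828714 103.30238705] move tcp [ 63.74439868 -36.30890924  97.30350572]
```

```bash
python3 - <<'E'
from h import *
C=cam('wrist');st=env.get_state()
p=ray(C,259,125.5,.062);b=ray(C,323.8,267.5,st['tcp_pos'][2]+.006)
q=st['orientation'];M=R.from_quat([q[1],q[2],q[3],q[0]]).as_matrix()
print(p,'bear in tool',M.T@(b-st['tcp_pos'])*1000,'move bear',M.T@(p-b)*1000)
E
```

```text
[0.62035651 0.01856588 0.062     ] bear in tool [-1.02996473 -1.00172972 -5.99984588] move bear [ 55.06528122 -44.80036934 103.30479996]
```

Emit:
{"method": "servo_tool", "body": {"increments": [{"grip":0.8,"x":20,"y":-16,"z":0,"roll":0},{"grip":0.8,"x":20,"y":-16,"z":10,"roll":0},{"grip":0.8,"x":15,"y":-13,"z":25,"roll":0},{"grip":0.8,"x":0,"y":0,"z":25,"roll":0},{"grip":0.8,"x":0,"y":0,"z":0,"roll":0}]}}

```text
clock: 5.47
tcp_pos: [0.6187, 0.0194, 0.0943]
orientation: [-0.001, 0.983, 0.182, -0.004]
wrist_force: [-1.5, -0.4, -2.0]
finger_gap: 0.0289
grip_force: 39.8
```

Emit:
{"method": "servo_tool", "body": {"increments": [{"grip":0.8,"x":0,"y":0,"z":0,"roll":0},{"grip":0.8,"x":0,"y":0,"z":0,"roll":0},{"grip":0.8,"x":0,"y":0,"z":0,"roll":0},{"grip":0.8,"x":0,"y":0,"z":0,"roll":0}]}}

```text
clock: 5.8
tcp_pos: [0.623, 0.0183, 0.1013]
orientation: [0.0, 0.983, 0.182, 0.001]
wrist_force: [-0.1, -0.2, -0.9]
finger_gap: 0.0292
grip_force: 39.8
```

```bash
python3 - <<'E'
from h import *
st=env.get_state();C=cam('wrist',st);im=env.read_camera('wrist');save('w5',im);t=env.read_camera('top');save('t5',t);s=env.read_camera('scene');save('s5',s)
print(st['clock'],st['tcp_pos'],st['wrist_force'],st['finger_gap'])
p=st['tcp_pos'].copy();p[2]=.062
print(proj(C,p))
a=cv2.resize(im[190:340,240:410],(680,600),interpolation=cv2.INTER_CUBIC)
save('c5',a)
E
```

```text
5.8 [0.62296536 0.01833494 0.10125516] [-0.09807769 -0.24944158 -0.93088253] 0.02923182175490117
(np.float64(325.3221023800749), np.float64(228.86073792596054))
```

View pics/c5.png

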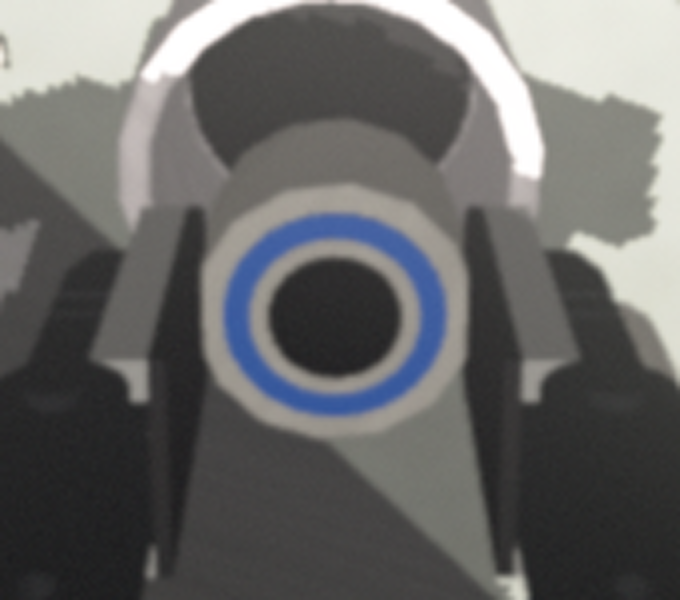

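The bearing (crop centre (335,315)) sits over the near half of the mouth. The rim's side edges are at crop x 120 and 545. Next I'll fit the rim numerically.

```bash
python3 - <<'E'
from h import *
C=cam('wrist');st=env.get_state();im=cv2.imread('pics/w5.png')
g=im.min(2);
# outer and inner edge points of the bright rim, per column band above v=225
P=[]
for u in range(285,366):
    col=g[150:215,u].astype(int); w=np.nonzero(col>238)[0]
    if len(w): P.append((u,150+w.min(),150+w.max()))
P=np.array(P);print(P[::8].tolist())
q=st['orientation'];M=R.from_quat([q[1],q[2],q[3],q[0]]).as_matrix()
from scipy.optimize import least_squares
for k,rad in((1,.031),(2,.026)):
    W=np.array([ray(C,a[0],a[k]+(-.5 if k==1 else .5),.062)[:2] for a in P if 190<=0 or True])
    f=least_squares(lambda x:np.hypot(*(W-x).T)-rad,[.62,.018],loss='soft_l1',f_scale=.001)
    d=np.array([*f.x,.062])-st['tcp_pos'];print(f.x,np.abs(f.fun).mean(),'tool',(M.T@d*1000).round(1))
b=ray(C,240+335/4,190+315/4,st['tcp_pos'][2]+.006);print('bear in tool',M.T@(b-st['tcp_pos'])*1000)
l,r=ray(C,240+120/4,190+160/4,.062),ray(C,240+545/4,190+160/4,.062);print('mid',M.T@((l+r)/2-st['tcp_pos'])*1000,np.linalg.norm(l-r))
E
```

```text
[[285, 196, 207], [293, 191, 198], [301, 186, 193], [309, 184, 191], [317, 182, 189], [325, 183, 189], [333, 183, 190], [341, 186, 192], [349, 189, 197], [357, 195, 204], [365, 204, 214]]
[0.61866093 0.01950516] 0.0001833806745831771 tool [-3.4 -2.1 38.5]
[0.61963402 0.01972597] 0.00013719962876333582 tool [-2.4 -1.9 38.5]
bear in tool [-1.64274797 -1.02386336 -6.0037339 ]
mid [-0.49257419 -1.31228704 38.45994443] 0.06065650073364161
```

Emit:
{"method": "servo_tool", "body": {"increments": [{"grip":0.8,"x":-1.5,"y":-1,"z":8,"roll":0},{"grip":0.8,"x":0,"y":0,"z":8,"roll":0},{"grip":0.8,"x":0,"y":0,"z":5,"roll":0},{"grip":0.8,"x":0,"y":0,"z":5,"roll":0},{"grip":0.8,"x":0,"y":0,"z":0,"roll":0}]}}

```text
clock: 6.37
tcp_pos: [0.6189, 0.0198, 0.0713]
orientation: [-0.0, 0.983, 0.182, -0.001]
wrist_force: [-0.9, -0.1, -2.0]
finger_gap: 0.0291
grip_force: 39.8
```

Emit:
{"method": "servo_tool", "body": {"increments": [{"grip":0.8,"x":0,"y":0,"z":4,"roll":0},{"grip":0.8,"x":0,"y":0,"z":4,"roll":0},{"grip":0.8,"x":0,"y":0,"z":3,"roll":0},{"grip":0.8,"x":0,"y":0,"z":0,"roll":0},{"grip":0.8,"x":0,"y":0,"z":0,"roll":0}]}}

```text
clock: 6.78
tcp_pos: [0.62, 0.0197, 0.0621]
orientation: [-0.0, 0.983, 0.182, -0.0]
wrist_force: [-0.1, 0.2, -1.4]
finger_gap: 0.0296
grip_force: 39.8
```

Emit:
{"method": "servo_tool", "body": {"increments": [{"grip":0.8,"x":0,"y":0,"z":2,"roll":0},{"grip":0.8,"x":0,"y":0,"z":2,"roll":0},{"grip":0.8,"x":0,"y":0,"z":0,"roll":0},{"grip":0.8,"x":0,"y":0,"z":0,"roll":0}]}}

```text
clock: 7.12
tcp_pos: [0.6203, 0.0194, 0.0583]
orientation: [0.0, 0.983, 0.182, 0.0]
wrist_force: [0.8, -0.9, -1.2]
finger_gap: 0.0293
grip_force: 40.6
```

Emit:
{"method": "servo_tool", "body": {"increments": [{"grip":0.8,"x":0,"y":0,"z":2,"roll":0},{"grip":0.8,"x":0,"y":0,"z":2,"roll":0},{"grip":0.8,"x":0,"y":0,"z":0,"roll":0}]}}

```text
clock: 7.37
tcp_pos: [0.6205, 0.0193, 0.0552]
orientation: [0.0, 0.983, 0.182, 0.0]
wrist_force: [-2.0, -1.8, 4.0]
finger_gap: 0.0296
grip_force: 44.6
```

Emit:
{"method": "servo_tool", "body": {"increments": [{"grip":0.8,"x":-1.5,"y":0,"z":0,"roll":0},{"grip":0.8,"x":0,"y":0,"z":0,"roll":0},{"grip":0.8,"x":0,"y":0,"z":0,"roll":0}]}}

```text
clock: 7.62
tcp_pos: [0.62, 0.019, 0.0551]
orientation: [0.0, 0.983, 0.182, 0.001]
wrist_force: [2.1, -1.3, 4.3]
finger_gap: 0.0293
grip_force: 43.6
```

Emit:
{"method": "servo_tool", "body": {"increments": [{"grip":0.8,"x":0,"y":0,"z":2,"roll":0},{"grip":0.8,"x":0,"y":0,"z":0,"roll":0},{"grip":0.8,"x":0,"y":0,"z":0,"roll":0}]}}

```text
clock: 7.87
tcp_pos: [0.6201, 0.019, 0.055]
orientation: [0.001, 0.983, 0.182, 0.002]
wrist_force: [-0.6, -1.5, 15.7]
finger_gap: 0.0298
grip_force: 49.3
```

Contact: the finger backs rest on the rim, which stops the tool. The bearing is already wholly inside, below the rim. I'll unload the contact and open just a little.

Emit:
{"method": "servo_tool", "body": {"increments": [{"grip":0.8,"x":0,"y":0,"z":-2.5,"roll":0},{"grip":0.8,"x":0,"y":0,"z":0,"roll":0},{"grip":0.64,"x":0,"y":0,"z":0,"roll":0},{"grip":0.62,"x":0,"y":0,"z":0,"roll":0},{"grip":0.61,"x":0,"y":0,"z":0,"roll":0}]}}

```text
clock: 8.28
tcp_pos: [0.619, 0.0183, 0.0548]
orientation: [0.001, 0.983, 0.182, 0.0]
wrist_force: [1.1, -4.3, 4.5]
finger_gap: 0.0334
grip_force: 4.4
```

Emit:
{"method": "servo_tool", "body": {"increments": [{"grip":0.6,"x":0,"y":0,"z":0,"roll":0},{"grip":0.6,"x":0,"y":0,"z":0,"roll":0},{"grip":0.6,"x":0,"y":0,"z":0,"roll":0}]}}

```text
clock: 8.53
tcp_pos: [0.6191, 0.0181, 0.0547]
orientation: [0.001, 0.983, 0.182, -0.0]
wrist_force: [0.6, -4.9, 3.2]
finger_gap: 0.0339
grip_force: 7.1
```

```bash
python3 - <<'E'
from h import *
st=env.get_state();C=cam('wrist',st);im=env.read_camera('wrist');save('w6',im)
print(st['clock'],st['tcp_pos'],st['wrist_force'],st['finger_gap'],st['grip_force'])
t=cv2.resize(env.read_camera('scene')[195:265,270:350],(440,385),interpolation=cv2.INTER_CUBIC)
a=cv2.resize(im[160:340,240:410],(360,385),interpolation=cv2.INTER_CUBIC)
save('c6',np.hstack([a,t]))
E
```

```text
8.5333 [0.61906638 0.01811975 0.054734  ] [ 0.55680314 -4.85839077  3.1675928 ] 0.03389387009237565 7.112898378654791
```

View pics/c6.png

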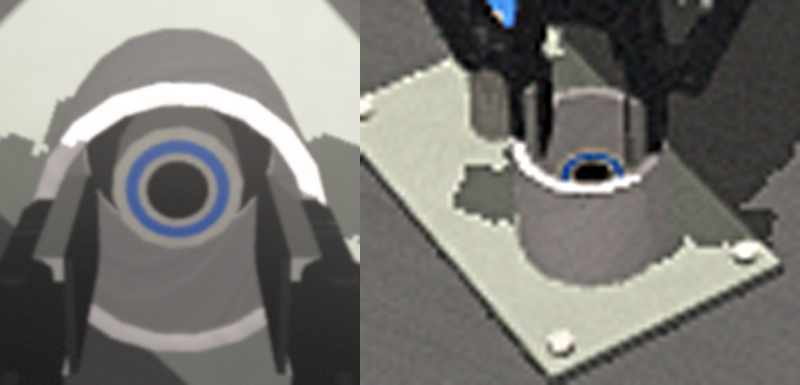

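The bearing has landed flat and centred deep in the pot, with its ring at crop (178,190). Now I retreat.

Emit:
{"method": "servo_tool", "body": {"increments": [{"grip":0.6,"x":0,"y":0,"z":-8,"roll":0},{"grip":0.6,"x":0,"y":0,"z":-20,"roll":0},{"grip":0.6,"x":0,"y":0,"z":-35,"roll":0},{"grip":0.3,"x":0,"y":0,"z":-35,"roll":0},{"grip":0.15,"x":0,"y":0,"z":-20,"roll":0}]}}

```text
clock: 9.05
tcp_pos: [0.619, 0.0198, 0.1753]
orientation: [-0.0, 0.983, 0.183, 0.001]
wrist_force: [1.2, -0.5, 1.4]
finger_gap: 0.0572
grip_force: 0.0
```

```bash
python3 - <<'E'
from h import *
st=env.get_state();im=env.read_camera('wrist');C=cam('wrist',st)
print(st['clock'],st['tcp_pos'],st['joint_pos'].round(2))
T=cam('top');t=env.read_camera('top');save('t7',t)
S=cam('scene');s=env.read_camera('scene');save('s7',s)
# cap: orange mask in scene, old images give clean views; side silhouette
for n,I,K in(('top0',cv2.imread('pics/top.png')[:,:,::-1],T),('scene0',cv2.imread('pics/scene.png')[:,:,::-1],S),('w',im,C)):
    m=cv2.inRange(cv2.cvtColor(np.ascontiguousarray(I),cv2.COLOR_RGB2HSV),(6,170,90),(18,255,255))
    k,l,ss,c=cv2.connectedComponentsWithStats(m);o=np.argsort(-ss[1:,4])[:3]+1
    for i in o:print(n,ss[i],c[i].round(1),ray(K,*c[i],.113).round(4))
for h in(.096,.087):print(h,'scene',proj(S,[.508,-.0345,h+.017]),proj(S,[.508,-.0345,h-.017]))
E
```

```text
9.05 [0.61902851 0.01981199 0.17525035] [-0.1   0.42  0.06  1.21  0.    2.68]
top0 [326 209  19  20  87] [335.4 219.7] [ 0.5049 -0.0345  0.113 ]
top0 [537 351  20  19  76] [545.7 360.4] [ 0.1938 -0.4802  0.113 ]
top0 [526 374  14  15  44] [532.1 381.2] [ 0.1507 -0.4485  0.113 ]
scene0 [ 430    0  210   40 3839] [557.3  14.2] [-0.7006  0.2462  0.113 ]
scene0 [   0   80  111   53 1098] [ 37.4 106.5] [ 0.6564 -0.8598  0.113 ]
scene0 [ 131    4   64   32 1005] [163.8  19.1] [ 0.0148 -1.0113  0.113 ]
w [ 308  322   58   39 1213] [331.7 344.5] [ 0.53   -0.0196  0.113 ]
w [356 328   1   2   2] [356.  328.5] [ 0.5486 -0.0307  0.113 ]
w [358 330   1   2   2] [358.  330.5] [ 0.5476 -0.0326  0.113 ]
0.096 scene (np.float64(317.64242766011097), np.float64(166.76460163641326)) (np.float64(318.0331278642659), np.float64(178.30021470815188))
0.087 scene (np.float64(317.74727868072677), np.float64(169.86037888745602)) (np.float64(318.1341336780741), np.float64(181.28246036273868))
```

Emit:
{"method": "servo_tool", "body": {"increments": [{"grip":0.2,"x":-20,"y":2,"z":-10,"roll":0},{"grip":0.2,"x":-30,"y":2,"z":-10,"roll":0},{"grip":0.2,"x":-30,"y":2,"z":0,"roll":0},{"grip":0.2,"x":-30,"y":2,"z":0,"roll":0},{"grip":0.2,"x":-9,"y":0,"z":0,"roll":-7}]}}

```text
clock: 9.62
tcp_pos: [0.5053, -0.0311, 0.1902]
orientation: [-0.002, 0.97, 0.242, -0.003]
wrist_force: [-1.2, 0.7, -0.3]
finger_gap: 0.0685
grip_force: 0.0
```

Emit:
{"method": "servo_tool", "body": {"increments": [{"grip":0.2,"x":0,"y":0,"z":0,"roll":-7},{"grip":0.2,"x":0,"y":0,"z":0,"roll":-7},{"grip":0.2,"x":0,"y":0,"z":0,"roll":-7},{"grip":0.2,"x":0,"y":0,"z":0,"roll":-7},{"grip":0.2,"x":0,"y":0,"z":0,"roll":-7}]}}

```text
clock: 10.03
tcp_pos: [0.5089, -0.0303, 0.1902]
orientation: [-0.002, 0.851, 0.525, -0.001]
wrist_force: [0.0, 0.2, -0.1]
finger_gap: 0.0688
grip_force: 0.0
```

Emit:
{"method": "servo_tool", "body": {"increments": [{"grip":0.2,"x":0,"y":0,"z":0,"roll":-7},{"grip":0.2,"x":0,"y":0,"z":0,"roll":-7},{"grip":0.2,"x":0,"y":0,"z":0,"roll":-7},{"grip":0.2,"x":0,"y":0,"z":0,"roll":-7},{"grip":0.2,"x":0,"y":0,"z":0,"roll":-7}]}}

```text
clock: 10.45
tcp_pos: [0.509, -0.0302, 0.1902]
orientation: [-0.002, 0.654, 0.757, -0.001]
wrist_force: [-0.8, 0.6, -0.5]
finger_gap: 0.0682
grip_force: 0.0
```

Emit:
{"method": "servo_tool", "body": {"increments": [{"grip":0.2,"x":0,"y":0,"z":0,"roll":-7},{"grip":0.2,"x":0,"y":0,"z":0,"roll":-7},{"grip":0.2,"x":0,"y":0,"z":0,"roll":-7},{"grip":0.2,"x":0,"y":0,"z":0,"roll":-7},{"grip":0.2,"x":0,"y":0,"z":0,"roll":-7}]}}

```text
clock: 10.87
tcp_pos: [0.5089, -0.0303, 0.1901]
orientation: [-0.003, 0.396, 0.918, -0.0]
wrist_force: [-0.3, 0.2, 0.6]
finger_gap: 0.0683
grip_force: 0.0
```

Emit:
{"method": "servo_tool", "body": {"increments": [{"grip":0.2,"x":0,"y":0,"z":0,"roll":-7},{"grip":0.2,"x":0,"y":0,"z":0,"roll":-7},{"grip":0.2,"x":0,"y":0,"z":0,"roll":-7},{"grip":0.2,"x":0,"y":0,"z":0,"roll":-7},{"grip":0.2,"x":0,"y":0,"z":0,"roll":-7}]}}

```text
clock: 11.28
tcp_pos: [0.5089, -0.0302, 0.1901]
orientation: [-0.002, 0.101, 0.995, 0.001]
wrist_force: [-0.3, 0.5, 0.6]
finger_gap: 0.0682
grip_force: 0.0
```

Emit:
{"method": "servo_tool", "body": {"increments": [{"grip":0.2,"x":0,"y":0,"z":0,"roll":-7},{"grip":0.2,"x":0,"y":0,"z":0,"roll":-7},{"grip":0.2,"x":0,"y":0,"z":0,"roll":-7},{"grip":0.2,"x":0,"y":0,"z":0,"roll":-7},{"grip":0.2,"x":0,"y":0,"z":0,"roll":-7}]}}

```text
clock: 11.7
tcp_pos: [0.509, -0.0303, 0.1901]
orientation: [-0.002, -0.203, 0.979, 0.001]
wrist_force: [0.2, 0.3, -0.1]
finger_gap: 0.0685
grip_force: 0.0
```

Emit:
{"method": "servo_tool", "body": {"increments": [{"grip":0.2,"x":0,"y":0,"z":0,"roll":-7},{"grip":0.2,"x":0,"y":0,"z":0,"roll":-7},{"grip":0.2,"x":0,"y":0,"z":0,"roll":-7},{"grip":0.2,"x":0,"y":0,"z":0,"roll":-7},{"grip":0.2,"x":0,"y":0,"z":0,"roll":-7}]}}

```text
clock: 12.12
tcp_pos: [0.5089, -0.0302, 0.1901]
orientation: [-0.002, -0.488, 0.873, 0.002]
wrist_force: [-0.1, -0.2, 0.8]
finger_gap: 0.0682
grip_force: 0.0
```

Emit:
{"method": "servo_tool", "body": {"increments": [{"grip":0.2,"x":0,"y":0,"z":0,"roll":-7},{"grip":0.2,"x":0,"y":0,"z":0,"roll":-7},{"grip":0.2,"x":0,"y":0,"z":0,"roll":-7},{"grip":0.2,"x":0,"y":0,"z":0,"roll":-7},{"grip":0.2,"x":0,"y":0,"z":0,"roll":-7}]}}

```text
clock: 12.53
tcp_pos: [0.509, -0.0303, 0.1902]
orientation: [0.001, 0.728, -0.686, -0.002]
wrist_force: [1.2, 0.4, -0.2]
finger_gap: 0.0685
grip_force: 0.0
```

Emit:
{"method": "servo_tool", "body": {"increments": [{"grip":0.2,"x":0,"y":0,"z":0,"roll":-7},{"grip":0.2,"x":0,"y":0,"z":0,"roll":-7},{"grip":0.2,"x":0,"y":0,"z":0,"roll":0},{"grip":0.2,"x":0,"y":0,"z":0,"roll":0},{"grip":0.2,"x":0,"y":0,"z":0,"roll":0}]}}

```text
clock: 12.95
tcp_pos: [0.5098, -0.0307, 0.1915]
orientation: [0.0, 0.803, -0.596, -0.001]
wrist_force: [-0.2, -0.4, 0.8]
finger_gap: 0.0684
grip_force: 0.0
```

```bash
python3 - <<'E'
from h import *
st=env.get_state();im=env.read_camera('wrist');C=cam('wrist',st);save('w8',im)
q=st['orientation'];M=R.from_quat([q[1],q[2],q[3],q[0]]).as_matrix()
print(st['clock'],st['tcp_pos'],st['joint_pos'].round(2),'y yaw',np.degrees(np.arctan2(M[1,1],M[0,1])))
m=cv2.inRange(cv2.cvtColor(im,cv2.COLOR_RGB2HSV),(6,170,90),(18,255,255))
k,l,ss,c=cv2.connectedComponentsWithStats(m);o=np.argsort(-ss[1:,4])[:3]+1
for i in o:print(ss[i],c[i].round(1),ray(C,*c[i],.113).round(4))
print(proj(C,[.511,-.031,.113]))
E
```

```text
12.95 [ 0.50978745 -0.03066052  0.1915059 ] [-0.22  0.21 -0.19  1.17  0.   -2.08] y yaw -163.14578099689456
[ 312  179   44   55 1337] [336.7 209.5] [ 0.5   -0.031  0.113]
[298 209  17  17  80] [305.8 217.8] [ 0.5186 -0.0191  0.113 ]
[324 199   1   2   2] [324.  199.5] [ 0.5104 -0.0353  0.113 ]
(np.float64(321.3203979203854), np.float64(205.0435000541528))
```

View pics/w8.png

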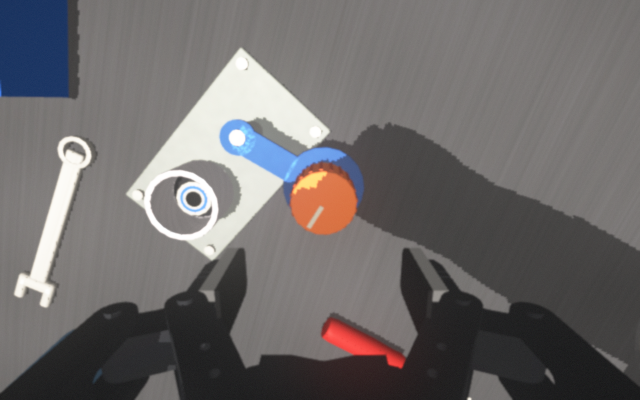

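That is my 11th view, one over the limit of 10, so from here I use numbers only. The picture shows the bearing flat in the pot at (194,198), the rim centred at (181,204), the pivot at (237,137) and the cap top at (324,202).

```bash
python3 - <<'E'
from h import *
st=env.get_state();C=cam('wrist',st)
q=st['orientation'];M=R.from_quat([q[1],q[2],q[3],q[0]]).as_matrix();print(M.round(3))
P={n:ray(C,*uv,z) for n,uv,z in(('pot',(181.5,204.5),.062),('piv',(237,137),.068),('cap',(324,202),.113))}
for n in P:print(n,P[n].round(4),(M.T@(P[n]-st['tcp_pos'])*1000).round(1))
for n in('pot','cap'):d=(P[n]-P['piv'])[:2];print(n,np.hypot(*d),np.degrees(np.arctan2(d[1],d[0])))
E
```

```text
[[ 0.29  -0.957 -0.002]
 [-0.957 -0.29   0.   ]
 [-0.001  0.001 -1.   ]]
pot [0.6196 0.0179 0.062 ] [ -14.6 -119.1  129.7]
piv [ 0.5862 -0.0516  0.068 ] [ 42.1 -67.  123.7]
cap [ 0.5101 -0.0336  0.113 ] [ 2.8  0.6 78.8]
pot 0.07704965826397181 64.30374630197107
cap 0.07811826695579045 166.72122097003125
```

Emit:
{"method": "servo_tool", "body": {"increments": [{"grip":0.2,"x":2.8,"y":0.6,"z":0,"roll":0},{"grip":0.2,"x":0,"y":0,"z":0,"roll":-7},{"grip":0.2,"x":0,"y":0,"z":0,"roll":-7},{"grip":0.2,"x":0,"y":0,"z":0,"roll":-7},{"grip":0.2,"x":0,"y":0,"z":0,"roll":-7}]}}

```text
clock: 13.42
tcp_pos: [0.5108, -0.0341, 0.1928]
orientation: [0.0, 0.925, -0.38, 0.0]
wrist_force: [-0.4, -0.3, -0.1]
finger_gap: 0.0685
grip_force: 0.0
```

Emit:
{"method": "servo_tool", "body": {"increments": [{"grip":0.2,"x":0,"y":0,"z":0,"roll":-7},{"grip":0.2,"x":0,"y":0,"z":0,"roll":-7},{"grip":0.2,"x":0,"y":0,"z":25,"roll":0},{"grip":0.2,"x":0,"y":0,"z":25,"roll":0},{"grip":0.2,"x":0,"y":0,"z":10,"roll":0}]}}

```text
clock: 13.83
tcp_pos: [0.5093, -0.0337, 0.1301]
orientation: [0.0, 0.964, -0.268, -0.002]
wrist_force: [-0.6, -0.2, -0.8]
finger_gap: 0.0684
grip_force: 0.0
```

Emit:
{"method": "servo_tool", "body": {"increments": [{"grip":0.2,"x":0,"y":0,"z":0,"roll":0},{"grip":0.2,"x":0,"y":0,"z":0,"roll":0},{"grip":0.2,"x":0,"y":0,"z":0,"roll":0}]}}

```text
clock: 14.08
tcp_pos: [0.5116, -0.0341, 0.1339]
orientation: [-0.0, 0.964, -0.267, 0.001]
wrist_force: [-0.6, -0.1, 0.7]
finger_gap: 0.0681
grip_force: 0.0
```

```bash
cat > s.py <<'E'
from h import *
st=env.get_state();q=st['orientation'];M=R.from_quat([q[1],q[2],q[3],q[0]]).as_matrix()
t=st['tcp_pos'];print(st['clock'],t.round(4),st['joint_pos'].round(2),'y yaw',np.degrees(np.arctan2(M[1,1],M[0,1])).round(1),'F tool',(M.T@st['wrist_force']).round(1),'tau',st['ft_torque'].round(2),st['finger_gap'])
for n,p in(('cap0',[.5101,-.0336,t[2]]),('pot',[.6195,.0185,t[2]])):print(n,(M.T@(np.array(p)-t)*1000).round(1))
d=t[:2]-[.586,-.0516];print('r',np.hypot(*d).round(4),'ang',np.degrees(np.arctan2(d[1],d[0])).round(1))
E
python3 s.py
```

```text
14.0833 [ 0.5116 -0.0341  0.1339] [-0.22  0.24 -0.29  1.03 -0.   -2.82] y yaw -121.0 F tool [-0.5  0.3 -0.7] tau [-0.03  0.03 -0.  ] 0.06811872574524878
cap0 [-1.5  0.4 -0. ]
pot [ 6.540e+01 -1.006e+02  1.000e-01]
r 0.0764 ang 166.7
```

Now I descend to TCP z ≈ 0.083, then narrow the fingers to a loose cage of about 53 mm.

Emit:
{"method": "servo_tool", "body": {"increments": [{"grip":0.2,"x":-1.5,"y":0.4,"z":18,"roll":0},{"grip":0.2,"x":0,"y":0,"z":18,"roll":0},{"grip":0.2,"x":0,"y":0,"z":15,"roll":0},{"grip":0.38,"x":0,"y":0,"z":0,"roll":0},{"grip":0.38,"x":0,"y":0,"z":0,"roll":0}]}}

```text
clock: 14.5
tcp_pos: [0.5096, -0.0335, 0.0825]
orientation: [0.0, 0.964, -0.267, 0.0]
wrist_force: [0.1, -0.0, 0.2]
finger_gap: 0.053
grip_force: 0.0
```

Emit:
{"method": "servo_tool", "body": {"increments": [{"grip":0.38,"x":0,"y":0,"z":0,"roll":0},{"grip":0.38,"x":0,"y":0,"z":0,"roll":0}]}}

```text
clock: 14.67
tcp_pos: [0.5106, -0.0337, 0.0834]
orientation: [-0.0, 0.964, -0.267, 0.001]
wrist_force: [-0.3, -0.8, 0.8]
finger_gap: 0.0528
grip_force: 0.0
```

```bash
python3 s.py
```

```text
14.6667 [ 0.5106 -0.0337  0.0834] [-0.22  0.29 -0.37  0.91 -0.   -2.82] y yaw -121.0 F tool [ 0.2  0.8 -0.8] tau [-0.07  0.02  0.01] 0.05283797682521967
cap0 [-0.5  0.2 -0. ]
pot [  66.5 -100.8    0.3]
r 0.0775 ang 166.6
```

Emit:
{"method": "servo_tool", "body": {"increments": [{"grip":0.38,"x":-2.1,"y":-7.9,"z":0,"roll":5},{"grip":0.38,"x":-2.0,"y":-7.9,"z":0,"roll":5},{"grip":0.38,"x":-1.8,"y":-8,"z":0,"roll":5},{"grip":0.38,"x":-1.7,"y":-8,"z":0,"roll":5},{"grip":0.38,"x":-1.5,"y":-8,"z":0,"roll":5}]}}

```text
clock: 15.08
tcp_pos: [0.5285, 0.0024, 0.083]
orientation: [0.0, 0.882, -0.471, 0.0]
wrist_force: [-1.2, -0.4, 0.7]
finger_gap: 0.0531
grip_force: 0.8
```

```bash
python3 s.py
```

```text
15.0833 [0.5285 0.0024 0.083 ] [-0.15  0.32 -0.33  0.92 -0.   -2.31] y yaw -146.2 F tool [-0.3  1.2 -0.7] tau [-0.09  0.36  0.01] 0.05307804870940834
cap0 [19.7 35.3  0. ]
pot [ 37.2 -84.6   0. ]
r 0.0789 ang 136.8
```

Emit:
{"method": "servo_tool", "body": {"increments": [{"grip":0.38,"x":-1.2,"y":-8,"z":0,"roll":5},{"grip":0.38,"x":-1.0,"y":-8.1,"z":0,"roll":5},{"grip":0.38,"x":-0.9,"y":-8.1,"z":0,"roll":5},{"grip":0.38,"x":-0.8,"y":-8.1,"z":0,"roll":5},{"grip":0.38,"x":-0.7,"y":-8.1,"z":0,"roll":5}]}}

```text
clock: 15.5
tcp_pos: [0.563, 0.0232, 0.0827]
orientation: [-0.0, 0.759, -0.651, -0.0]
wrist_force: [-1.7, 0.8, -0.6]
finger_gap: 0.0528
grip_force: 0.9
```

```bash
python3 s.py
```

```text
15.5 [0.563  0.0232 0.0827] [-0.1   0.38 -0.24  0.95  0.   -1.83] y yaw -171.2 F tool [-1.   1.6  0.6] tau [0.23 0.41 0.03] 0.05278251523806983
cap0 [48.1 60.9 -0. ]
pot [ 13.3 -55.1  -0. ]
r 0.0783 ang 107.1
```

Emit:
{"method": "servo_tool", "body": {"increments": [{"grip":0.38,"x":-0.6,"y":-8.1,"z":0,"roll":5},{"grip":0.38,"x":-0.5,"y":-8.2,"z":0,"roll":5},{"grip":0.38,"x":-0.3,"y":-8.2,"z":0,"roll":5},{"grip":0.38,"x":-0.2,"y":-8.2,"z":0,"roll":5},{"grip":0.38,"x":0,"y":-8.2,"z":0,"roll":5}]}}

```text
clock: 15.92
tcp_pos: [0.6039, 0.0241, 0.0828]
orientation: [0.0, -0.6, 0.8, 0.0]
wrist_force: [-0.8, 1.3, 0.9]
finger_gap: 0.0533
grip_force: 0.8
```

```bash
python3 s.py
```

```text
15.9167 [0.6039 0.0241 0.0828] [-0.09  0.45 -0.13  0.99  0.   -1.38] y yaw 163.8 F tool [-1.   1.1 -0.9] tau [ 0.26  0.23 -0.01] 0.05332215205734256
cap0 [81.6 74.  -0.1]
pot [  1.1 -16.5   0. ]
r 0.0778 ang 76.7
```

Emit:
{"method": "servo_tool", "body": {"increments": [{"grip":0.38,"x":0.1,"y":-8,"z":0,"roll":5},{"grip":0.38,"x":0.3,"y":-6,"z":0,"roll":5},{"grip":0.38,"x":0.3,"y":-2,"z":0,"roll":0},{"grip":0.38,"x":0.3,"y":-1,"z":0,"roll":0},{"grip":0.38,"x":0,"y":0,"z":0,"roll":0}]}}

```text
clock: 16.33
tcp_pos: [0.6194, 0.0167, 0.0823]
orientation: [0.0, -0.531, 0.847, -0.0]
wrist_force: [0.5, -0.5, 0.9]
finger_gap: 0.0529
grip_force: 0.0
```

```bash
python3 s.py
```

```text
16.3333 [0.6194 0.0167 0.0823] [-0.1   0.48 -0.08  1.01 -0.   -1.22] y yaw 154.1 F tool [ 0.2 -0.7 -0.9] tau [-0.04  0.04 -0.03] 0.052936273832870674
cap0 [93.  76.4 -0.1]
pot [-1.7  0.7 -0. ]
r 0.076 ang 64.0
```

Emit:
{"method": "servo_tool", "body": {"increments": [{"grip":0.38,"x":-1.5,"y":-1,"z":0,"roll":0},{"grip":0.38,"x":0,"y":-1.5,"z":0,"roll":0},{"grip":0.38,"x":0,"y":-1.5,"z":0,"roll":0},{"grip":0.38,"x":0,"y":0,"z":0,"roll":0}]}}

```text
clock: 16.67
tcp_pos: [0.6233, 0.0167, 0.0819]
orientation: [0.0, -0.53, 0.848, 0.0]
wrist_force: [-0.1, 0.4, 0.2]
finger_gap: 0.0529
grip_force: 0.4
```

```bash
python3 s.py
```

```text
16.6667 [0.6233 0.0167 0.0819] [-0.1   0.48 -0.07  1.01  0.   -1.22] y yaw 154.0 F tool [-0.3  0.2 -0.2] tau [0.15 0.15 0.01] 0.052874198130021595
cap0 [94.8 79.8 -0. ]
pot [0.1 4.2 0. ]
r 0.0778 ang 61.3
```

Emit:
{"method": "servo_tool", "body": {"increments": [{"grip":0.38,"x":0,"y":-1,"z":0,"roll":0},{"grip":0.38,"x":0,"y":-1,"z":0,"roll":0},{"grip":0.38,"x":0,"y":0,"z":0,"roll":0}]}}

```text
clock: 16.92
tcp_pos: [0.6236, 0.0165, 0.0817]
orientation: [-0.001, -0.53, 0.848, 0.001]
wrist_force: [-5.3, 3.3, 3.6]
finger_gap: 0.0527
grip_force: 2.9
```

```bash
python3 s.py
```

```text
16.9167 [0.6236 0.0165 0.0817] [-0.1   0.49 -0.07  1.02  0.   -1.22] y yaw 154.1 F tool [-0.7  6.3 -3.6] tau [ 0.73  1.   -0.06] 0.052746423103111874
cap0 [94.7 80.2  0.2]
pot [-0.   4.6  0. ]
r 0.0778 ang 61.1
```

The cap is on its stop at 6 N. I back off to centre and grip it.

Emit:
{"method": "servo_tool", "body": {"increments": [{"grip":0.38,"x":0,"y":5,"z":0,"roll":0},{"grip":0.38,"x":0,"y":0,"z":0,"roll":0},{"grip":0.7,"x":0,"y":0,"z":0,"roll":0},{"grip":0.7,"x":0,"y":0,"z":0,"roll":0},{"grip":0.7,"x":0,"y":0,"z":0,"roll":0}], "grip_force": 40}}

```text
clock: 17.33
tcp_pos: [0.6204, 0.0179, 0.0822]
orientation: [-0.0, -0.53, 0.848, 0.0]
wrist_force: [-3.4, 1.3, 5.5]
finger_gap: 0.045
grip_force: 40.3
```

```bash
python3 s.py
```

```text
17.3333 [0.6204 0.0179 0.0822] [-0.1   0.48 -0.08  1.01 -0.   -1.22] y yaw 154.0 F tool [ 0.3  3.7 -5.5] tau [0.24 0.65 0.02] 0.04495214470546164
cap0 [94.6 76.6  0. ]
pot [-0.2  1.1  0. ]
r 0.0775 ang 63.7
```

Emit:
{"method": "servo_tool", "body": {"increments": [{"grip":0.7,"x":0,"y":0,"z":0.43,"roll":7},{"grip":0.7,"x":0,"y":0,"z":0.43,"roll":7},{"grip":0.7,"x":0,"y":0,"z":0.43,"roll":7},{"grip":0.7,"x":0,"y":0,"z":0.43,"roll":7},{"grip":0.7,"x":0,"y":0,"z":0.43,"roll":7}]}}

```text
clock: 17.75
tcp_pos: [0.6204, 0.0178, 0.08]
orientation: [-0.0, -0.248, 0.969, -0.0]
wrist_force: [-4.0, 1.5, 5.1]
finger_gap: 0.0448
grip_force: 40.3
```

```bash
python3 s.py
```

```text
17.75 [0.6204 0.0178 0.08  ] [-0.1   0.48 -0.08  1.01 -0.   -0.6 ] y yaw 118.7 F tool [ 2.8  3.2 -5.1] tau [0.15 0.78 0.01] 0.04477826281650217
cap0 [121.4   7.8   0. ]
pot [0.5 1.1 0. ]
r 0.0775 ang 63.6
```

Emit:
{"method": "servo_tool", "body": {"increments": [{"grip":0.7,"x":0,"y":0,"z":0.43,"roll":7},{"grip":0.7,"x":0,"y":0,"z":0.43,"roll":7},{"grip":0.7,"x":0,"y":0,"z":0.43,"roll":7},{"grip":0.7,"x":0,"y":0,"z":0.43,"roll":7},{"grip":0.7,"x":0,"y":0,"z":0.43,"roll":7}]}}

```text
clock: 18.17
tcp_pos: [0.6204, 0.0177, 0.0779]
orientation: [-0.0, 0.055, 0.998, -0.0]
wrist_force: [-3.0, 1.1, 5.8]
finger_gap: 0.0448
grip_force: 40.4
```

Emit:
{"method": "servo_tool", "body": {"increments": [{"grip":0.7,"x":0,"y":0,"z":0.43,"roll":7},{"grip":0.7,"x":0,"y":0,"z":0.43,"roll":7},{"grip":0.7,"x":0,"y":0,"z":0.43,"roll":7},{"grip":0.7,"x":0,"y":0,"z":0.43,"roll":7},{"grip":0.7,"x":0,"y":0,"z":0.43,"roll":7}]}}

```text
clock: 18.58
tcp_pos: [0.6203, 0.0176, 0.0757]
orientation: [-0.0, 0.353, 0.936, -0.0]
wrist_force: [-3.1, 0.6, 4.8]
finger_gap: 0.0449
grip_force: 40.4
```

```bash
python3 s.py
```

```text
18.5833 [0.6203 0.0176 0.0757] [-0.1   0.48 -0.09  1.   -0.    0.62] y yaw 48.7 F tool [ 2.8 -1.6 -4.8] tau [ 0.03  1.02 -0.01] 0.04491303360602656
cap0 [ 4.890e+01 -1.112e+02  1.000e-01]
pot [ 1.2  0.2 -0. ]
r 0.0772 ang 63.7
```

Emit:
{"method": "servo_tool", "body": {"increments": [{"grip":0.7,"x":0,"y":0,"z":0.43,"roll":7},{"grip":0.7,"x":0,"y":0,"z":0.43,"roll":7},{"grip":0.7,"x":0,"y":0,"z":0.43,"roll":7},{"grip":0.7,"x":0,"y":0,"z":0.43,"roll":7},{"grip":0.7,"x":0,"y":0,"z":0.43,"roll":7}]}}

```text
clock: 19.0
tcp_pos: [0.6201, 0.0176, 0.0736]
orientation: [-0.0, 0.618, 0.786, -0.0]
wrist_force: [-3.8, 0.8, 5.7]
finger_gap: 0.0448
grip_force: 40.5
```

Emit:
{"method": "servo_tool", "body": {"increments": [{"grip":0.7,"x":0,"y":0,"z":0.3,"roll":5},{"grip":0.7,"x":0,"y":0,"z":0.1,"roll":2},{"grip":0.7,"x":0,"y":0,"z":0.1,"roll":2},{"grip":0.7,"x":0,"y":0,"z":0,"roll":0}]}}

```text
clock: 19.33
tcp_pos: [0.6201, 0.0177, 0.0731]
orientation: [-0.0, 0.675, 0.738, -0.001]
wrist_force: [-4.1, 0.3, 6.6]
finger_gap: 0.0451
grip_force: 40.5
```

```bash
python3 s.py
```

```text
19.3333 [0.6201 0.0177 0.0731] [-0.1   0.49 -0.09  0.99 -0.    1.38] y yaw 5.1 F tool [ 0.7 -4.1 -6.6] tau [0.03 1.07 1.07] 0.045130647378055576
cap0 [-4.140e+01 -1.141e+02  1.000e-01]
pot [ 0.9 -0.6 -0. ]
r 0.0772 ang 63.8
```

The torque jumped to 1.07 N m at 149° turned and 9.1 mm sunk, so the cap is home. I release and rise.

Emit:
{"method": "servo_tool", "body": {"increments": [{"grip":0.2,"x":0,"y":0,"z":0,"roll":0},{"grip":0.2,"x":0,"y":0,"z":0,"roll":0},{"grip":0.2,"x":0,"y":0,"z":0,"roll":0},{"grip":0.2,"x":0,"y":0,"z":0,"roll":0},{"grip":0.2,"x":0,"y":0,"z":-20,"roll":0}]}}

```text
clock: 19.75
tcp_pos: [0.618, 0.0179, 0.0888]
orientation: [-0.003, 0.676, 0.737, -0.002]
wrist_force: [-0.5, -0.5, -0.6]
finger_gap: 0.0688
grip_force: 0.0
```

Emit:
{"method": "servo_tool", "body": {"increments": [{"grip":0.2,"x":0,"y":0,"z":-35,"roll":0},{"grip":0.2,"x":0,"y":0,"z":-35,"roll":0},{"grip":0.2,"x":0,"y":0,"z":-30,"roll":0},{"grip":0.2,"x":0,"y":0,"z":0,"roll":0},{"grip":0.2,"x":0,"y":0,"z":0,"roll":0}]}}

```text
clock: 20.17
tcp_pos: [0.6225, 0.0176, 0.1952]
orientation: [0.002, 0.676, 0.737, 0.002]
wrist_force: [0.0, -0.9, -0.4]
finger_gap: 0.0681
grip_force: 0.0
```

```bash
python3 - <<'E'
from h import *
st=env.get_state();C=cam('wrist',st);im=env.read_camera('wrist');save('w9',im);save('s9',env.read_camera('scene'))
hsv=cv2.cvtColor(im,cv2.COLOR_RGB2HSV)
m=cv2.inRange(hsv,(5,150,70),(20,255,255))
k,l,ss,c=cv2.connectedComponentsWithStats(cv2.morphologyEx(m,3,np.ones((9,9))));i=np.argmax(ss[1:,4])+1
print(st['clock'],st['tcp_pos'],ss[i],c[i],'pred',proj(C,[.6195,.0185,.104]))
x,y,w,h=ss[i][:4];s=(hsv[y:y+h,x:x+w,1]<90)&(hsv[y:y+h,x:x+w,2]>110);v,u=np.nonzero(s);print('pointer',len(u),[ray(C,a+x,b+y,.104).round(4) for a,b in((u.mean(),v.mean()),)] if len(u) else '')
# pointer direction by fit, cap axis angle
mm=np.zeros(3)
if len(u)>5:print(cv2.fitLine(np.c_[u,v].astype(np.float32),2,0,.01,.01).ravel())
E
```

```text
20.1667 [0.62247714 0.01757429 0.19518568] [ 288  168   63   62 2981] [318.86648776 198.69104327] pred (np.float64(318.9396994542637), np.float64(202.54548782342783))
pointer 425 [array([0.6234, 0.0141, 0.104 ])]
[ 0.9247974   0.38045996 35.81647    40.724705  ]
```

```bash
python3 -c "
from workcell import env
print(env.hand_in())"
```

```text
the job is handed in; nothing more can be done
None
```

The bearing is in the pot and the cap is swung over and screwed fully home; I handed it in at 20.2 s with the gripper clear, but no verdict came back. The bearing fell about 22 mm to the floor once it was wholly below the rim, because the finger backs met the rim, and I viewed 11 pictures against the limit of 10.

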